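Seat a chromatography column against the end stop of its V-groove cradle

TASK

Pick the steel column up from its white rest, lay it gently in the open part of the cradle's V-groove, short of the bridge, and let go. Then slide it along the groove, under the bridge, until its end face meets the foot of the end-stop screw, and press it home against it for about a second: firmly enough to feel the stop itself, not only the drag of the groove, but never hard. Back away leaving it there in touch with the foot, and leave the other things on the bench where they are.

Things in the scene. Friction and masses are not known exactly. Their poses are not given: they have to be found in the camera images.
- column: Plain steel cylinder, 30 mm in diameter, 130 mm long, flat ends, about 0.4 kg (varies by 30 percent). Origin at its middle, on its axis; its x axis runs along it. Both ends are alike, either may lead. It can roll, so its y and z may point anywhere. At the start it lies in the rest.
- rest: White plastic rest fixed to the bench, base 110 x 50 x 8 mm, with two V saddles 12 mm thick and 30 mm wide, 90 mm apart between centres along its x, up to 34 mm high; the fingers fit between them. Origin under its centre on the bench. The column lies along its x, axis 42 mm above the bench, its middle within 6 mm of the rest's middle.
- cradle: Cradle fixed to the bench: white base 340 x 64 x 12 mm, on it an aluminium V-groove rail along its x axis, from x = -160 to +164 mm, 25 mm wide, upper edges 37 mm high. Origin under the base's centre on the bench; +x points along the groove to the stop. A column in the groove has its axis over the rail's middle, 48 mm high. Sliding it takes about 2 to 8 N of drag (mass and friction vary).
- load (a point): Point in the open part of the groove, 75 mm before the cradle's centre and 48 mm high: where the column's middle is when it is laid in well. Up to 25 mm either way along the groove is as good. Axes as the cradle's.
- bridge (a point): Middle of the underside of the grey bridge over the groove, 46 mm beyond the cradle's centre and 74 mm high. The bridge is 28 mm long along the groove and 60 mm wide outside, its opening 46 mm wide, its top 82 mm high. Axes as the cradle's.
- stop: Aluminium block, 46 mm wide, 66 mm high, fixed across the groove beyond the bridge. Origin mid-face, 48 mm high; x points away from the column. Through it runs the stop screw, whose flat foot, 22 mm wide, stands out towards the column by an unmeasured 15 to 65 mm, set by hand: find it by feel. The foot springs in 2 mm at under 1 N, less than the drag, then is rigid: press on it with 4 to 12 N.
- tube_rack: Blue rack, 100 x 150 mm, with green-capped tubes, 120 mm high; not part of the job. Origin under its centre.
- tip_box: Pink box of pipette tips, 85 x 120 x 72 mm; not part of the job. Origin under its centre.
- reagent: Amber bottle, 70 mm in diameter, 150 mm high; not part of the job. Origin under its centre.
- beaker: Glass beaker, 70 mm in diameter, 85 mm high; not part of the job. Origin under its centre.
Mind the look-alikes: they are no part of the job. What is shaped like the column but orange or red is not meant.

How it is judged (in metres and radians):
On the way, in this order (a step that is already met when the one before it is completed fails the run):
1. the column lies in the open part of the groove, short of the bridge, and has been let go (x of column in the frame of cradle below -0.033 m and y of column in the frame of cradle between -0.003 and 0.003 m and z of column in the frame of cradle between 0.0455 and 0.051 m and angle between the x axis of column and the x axis of cradle, either way round below 0.05 rad and contact force between the fingers and column below 0.1 N), for 0.2 s.
2. the column's end presses the foot of the stop home, with at least 2 N for 0.3 s (contact force between column and stop above 2 N and angle between the x axis of column and the x axis of cradle, either way round below 0.05 rad), for 0.3 s.
At the end, for the whole second after the job is handed in: The column lies at rest in the groove (within 3 mm of its middle and seated height, within 3 degrees of its direction), under the bridge, its end face still touching the sprung foot of the stop screw (at least 0.15 N) (contact force between column and stop above 0.15 N and x of column in the frame of stop below -0.07 m and y of column in the frame of cradle between -0.003 and 0.003 m and z of column in the frame of cradle between 0.0455 and 0.051 m and angle between the x axis of column and the x axis of cradle, either way round below 0.05 rad and linear speed of column below 0.01 m/s).
It fails at once if the column is pressed on the stop with more than 15 N (contact force between column and stop above 15 N).
It fails at once if the column is dropped, rammed or forced into the cradle (more than 60 N) (contact force between column and cradle above 60 N).
It fails at once if one of the other things on the bench is moved by more than 15 mm (distance of any of tube_rack, tip_box, reagent, beaker from where it was at the start of the episode above 0.015 m).
It also fails if it takes over 72 s, if anything falls off the work surface, if the arm or the gripper's body presses on something with over 40 N, if the wrist force passes 120 N, or if a joint passes its speed limit or range.

ROBOT

A 7-joint arm with a two-finger parallel gripper is mounted at the origin on the work surface. World frame = base frame: x ahead of the robot, y to its left, z up, the work surface at z = 0. Lengths are in m, angles in degrees, forces in N, time in s.
With the tool pointing down it reaches from about 0.425 to 0.875 m from the base axis. Payload 4.7 kg.
Tool frame: the origin (TCP) lies on the centre line of the jaws, within the pads' length; the fingertips stand 19 mm ahead of it and the grasp point (between the pads) is the TCP; z points along the fingers, y is the line along which they close (so a half turn about z gives the same grasp; the last joint's range is limited). The gripper opens to 87 mm and grips with 3 to 60 N. Pads are 19 mm wide; open, the fingers measure 117 mm over their backs; the gripper's body (75 mm by 190 mm) begins 51 mm behind the grasp point.
Start: joints at [77.871, 18.392, -4.016, 83.108, 1.295, 78.541, -3.26], TCP at [0.146, -0.634, 0.242] pointing down, gripper open.
Joint ranges: [-163.93, 163.93], [-17.29, 119.83], [-79.2, 71.16], [3.27, 140.29], [-89.18, 269.18], [5.43, 117.66], [-154.24, 154.24]. Speed limits (degrees/s): [147.25, 147.25, 180, 180, 180, 180, 180].

INTERFACE

Orientations are given as [roll, pitch, yaw] about the fixed x, y, z axes, in that order (R = Rz(yaw) Ry(pitch) Rx(roll)).
In Python, from cell import env, imaging gives the robot as it stands.
- The arm moves only by the shell command python3 -m crank 'ROWS' [OPENING] [FORCE]. ROWS is JSON, a list of rows, each an object of numbers: "x", "y", "z": the shift along the tool's x, y, z in m; "turn": the turn about the tool's z in rad. In form: [{"x": .., "y": .., "z": .., "turn": ..}, ...]. A call has 1 to 12 rows; each row is the pose to reach, as a shift and turn from the pose commanded when the call began, along the tool's axes at that moment; what a row does not reach only later rows make up. A row lasts 1/8 s, in which the tool goes at most 62.5 mm and 10.7 degrees, less where a joint would pass 70% of its speed; a pose out of reach is approached as far as the arm can. A call with a gripper value outside its range is refused whole. OPENING is the finger opening in m, from 0 to 0.087, set as the call begins (- or left out, the last holds). The fingers move at their own pace and stop on an object; FORCE is the grip in N (left out, the last holds). Time passes only in rows, so rows that repeat a pose let the fingers close. It gives the time, the measured TCP pose, the force, the opening and the grip force at its end, in the units of the state.
- env.get_obs(): the state, without advancing time (a new reading comes with each control period).
- imaging.read_camera(name): name is "scene" or "top"; returns the picture (420x560x3 uint8, red, green, blue); there is no depth.
- imaging.get_calibration(name): a dict with "camera_matrix" (3x3 intrinsics, pixels), "position" and "attitude" of the camera in the world. Camera axes: x right, y up, looking along -z (the intrinsics and any distortion apply to the point x, -y, -z); pixel columns grow to the right and rows downward; lengths in m; the calibration is good to about 2 mm. A picture is of the moment at which its call begins. get_calibration takes no time and is no camera call.
- env.sign_off(): hands the job in; it is judged then, once.
The state is a dict: "time_s": time; "qpos": joint angles; "joint_velocities": joint speeds; "effort": joint torques, N m; "tool_pos": TCP position; "tool_rot": TCP orientation; "force": force on the tool from outside, world axes, zero at the start; "wrist_torque": the same for the moment, N m; "grip_width": finger opening in m; "grasp_force": force on a finger pad.
Only numpy, scipy, OpenCV 4.12 (cv2) and the standard library are available. Lean on these libraries where they do the work, as an engineer would, in place of code of your own. Each camera call takes 0.05 s, during which the arm holds its last target. There are 200 camera calls.

## Working session

There is one attempt and no reset: what is moved stays moved. The work goes in short steps, Python scripts to look and compute and a shell command to move; the robot and the scene stay as the last step left them, time stands still between calls to the robot, and variables do not carry over. Pictures are saved under pics/ and viewed, at most 10 in all, crops included, and the job is handed in when it is done.

```bash
ls; mkdir -p pics; python3 - <<'E'
from cell import env, imaging
import cv2
for n in("scene","top"):
    cv2.imwrite(f"pics/{n}0.png",imaging.read_camera(n)[:,:,::-1]); print(imaging.get_calibration(n))
print(env.get_obs())
E
```

```text
pics
{'camera_matrix': array([[461.61408362,   0.        , 277.47868916],
       [  0.        , 461.61408362, 215.54307856],
       [  0.        ,   0.        ,   1.        ]]), 'position': array([0.85878587, 0.39326496, 0.91644007]), 'attitude': array([3.21721153e+01, 7.30881653e-02, 1.39728658e+02])}
{'camera_matrix': array([[425.67969469,   0.        , 284.40490661],
       [  0.        , 425.67969469, 213.82506043],
       [  0.        ,   0.        ,   1.        ]]), 'position': array([ 0.44922208, -0.00270123,  1.0421912 ]), 'attitude': array([  6.10290409,   1.10653763, -91.61859676])}
{'time_s': 0.1, 'qpos': array([77.8721245 , 18.43546014, -4.01642824, 83.16807608,  1.29623532,
       78.54287532, -3.26156643]), 'joint_velocities': array([-4.77709502e-02, -5.31994245e-02, -8.05808483e-02, -1.87087766e-01,
       -1.76700245e-04,  1.15891093e-01, -9.20716933e-02]), 'effort': array([-4.10040302e-04, -4.92570341e+01, -4.05925792e-01, -3.13395452e+01,
       -6.41463208e-02,  3.95276304e-02,  3.70401131e-05]), 'tool_pos': array([ 0.14535621, -0.63305019,  0.24056223]), 'tool_rot': array([-1.79898897e+02,  6.50321797e-03,  1.29370105e+01]), 'force': array([-0.05058206, -0.58244081,  0.6598353 ]), 'wrist_torque': array([ 0.01900707, -0.03297758,  0.03302693]), 'grasp_force': 0.0, 'grip_width': 0.08721059751766813}
```

View pics/top0.png

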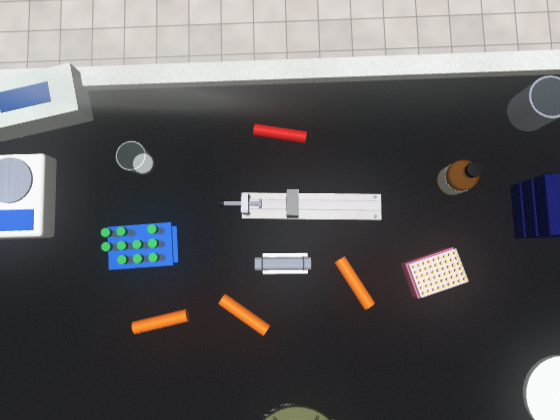

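View pics/scene0.png

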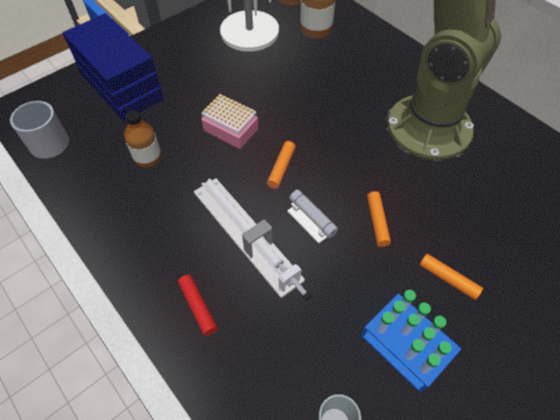

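The top view shows the column on its rest around px (255–310, 264). The cradle spans px (242–381, 194–219), with its stop at the left end (towards world +y) and the bridge at about (292, 203).

```bash
cat > h.py <<'E'
import numpy as np, cv2
from cell import env, imaging
from scipy.spatial.transform import Rotation as Ro
def ray(n,px,z):
    c=imaging.get_calibration(n); R=Ro.from_euler('xyz',c['attitude'],degrees=True).as_matrix()
    px=np.atleast_2d(np.asarray(px,float)); K=c['camera_matrix']
    d=np.c_[(px[:,0]-K[0,2])/K[0,0],-(px[:,1]-K[1,2])/K[1,1],-np.ones(len(px))]@R.T
    p=c['position']; return p+d*((z-p[2])/d[:,2])[:,None]
def proj(n,P):
    c=imaging.get_calibration(n); R=Ro.from_euler('xyz',c['attitude'],degrees=True).as_matrix(); K=c['camera_matrix']
    q=(np.atleast_2d(P)-c['position'])@R
    return np.c_[K[0,0]*q[:,0]/-q[:,2]+K[0,2], -K[1,1]*q[:,1]/-q[:,2]+K[1,2]]
E
python3 - <<'E'
from h import *
im=cv2.imread('pics/top0.png'); hsv=cv2.cvtColor(im,cv2.COLOR_BGR2HSV)
m=((hsv[...,2]>70)&(hsv[...,1]<90)).astype(np.uint8)
m[:160]=0
n,l,s,c=cv2.connectedComponentsWithStats(m)
for i in range(1,n):
    if s[i,4]>200 and 200<c[i][0]<400: 
        pts=np.argwhere(l==i)[:,::-1]; r=cv2.minAreaRect(pts.astype(np.float32)); print(s[i],r)
        b=cv2.boxPoints(r); print(np.round(ray('top',b,.012),4).tolist())
print(im[264,250:316].mean(1).astype(int).tolist()); print(im[250:278,282].mean(1).astype(int).tolist())
print(im[188:226,340].mean(1).astype(int).tolist())
cr=cv2.resize(im[180:285,215:390],None,fx=4.5,fy=4.5,interpolation=cv2.INTER_CUBIC); cv2.imwrite('pics/crop1.png',cr)
E
```

```text
[ 223  189  159   32 3989] ((302.0682067871094, 204.22357177734375), (158.1754150390625, 30.35689926147461), 0.622755765914917)
[[0.5529, 0.1645, 0.012], [0.6278, 0.1628, 0.012], [0.6114, -0.2238, 0.012], [0.5372, -0.2191, 0.012]]
[ 254  252   58   23 1174] ((282.5, 263.0), (22.0, 57.0), 90.0)
[[0.4695, 0.0901, 0.012], [0.4655, -0.0473, 0.012], [0.4131, -0.0455, 0.012], [0.4169, 0.0912, 0.012]]
[264 407  65  13 607] ((296.0, 413.0), (64.0, 12.0), 0.0)
[[0.0834, 0.0748, 0.012], [0.1101, 0.0742, 0.012], [0.1068, -0.0742, 0.012], [0.0802, -0.0732, 0.012]]
[51, 49, 48, 50, 97, 187, 188, 187, 187, 187, 183, 136, 108, 187, 188, 188, 188, 188, 188, 188, 186, 189, 187, 189, 188, 188, 189, 188, 190, 189, 188, 188, 189, 188, 189, 189, 187, 189, 189, 188, 189, 189, 189, 188, 190, 189, 190, 188, 189, 188, 190, 188, 183, 104, 168, 189, 189, 190, 189, 189, 182, 82, 52, 54, 54, 54]
[56, 56, 53, 229, 249, 249, 231, 167, 155, 175, 188, 186, 183, 185, 189, 191, 188, 175, 155, 150, 237, 249, 248, 191, 81, 54, 55, 55]
[51, 52, 49, 51, 51, 151, 218, 228, 228, 228, 228, 225, 221, 224, 228, 230, 229, 229, 229, 230, 231, 210, 221, 229, 230, 230, 230, 229, 229, 229, 226, 145, 57, 56, 56, 54, 55, 56]
```

View pics/crop1.png

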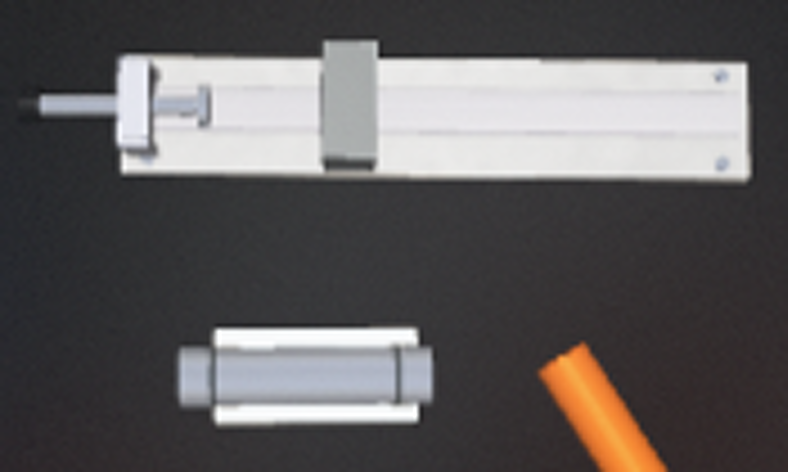

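The crop shows the cradle base corners at about (241.3, 192.3), (380.8, 193.4), (381, 219.8) and (241.5, 218.3). The column spans px 254.2–310.8 × 256.7–269.6, and the screw foot is near px (261, 203).

```bash
python3 - <<'E'
from h import *
f=lambda a:(np.array(a,float)+.5)/4.5-.5+[215,180]
c=ray('top',f([[120,56],[748,62],[749,181],[121,174]]),.012)[:,:2]
print('cradle corners',c.round(4).tolist(),'sides',[np.linalg.norm(c[i]-c[(i+1)%4]).round(4) for i in range(4)])
o=c.mean(0); u=(c[0]+c[3]-c[1]-c[2]); u/=np.linalg.norm(u); yaw=np.degrees(np.arctan2(u[1],u[0]))
print('cradle',o,u,yaw)
e=ray('top',f([[178,376],[433,376]]),.042)[:,:2]; s=ray('top',f([[305,347],[305,405]]),.042)[:,:2]
w=e[0]-e[1]; print('col',e.mean(0),np.linalg.norm(w),np.degrees(np.arctan2(w[1],w[0])),np.linalg.norm(s[0]-s[1]),s.mean(0))
r=ray('top',f([[214,328],[418,328],[418,424],[214,424]]),.008)[:,:2]; wr=r[0]+r[3]-r[1]-r[2]
print('rest',r.mean(0),np.linalg.norm(wr)/2,np.linalg.norm(r[0]-r[3]),np.degrees(np.arctan2(wr[1],wr[0])))
ft=ray('top',f([[210,105]]),.048)[0,:2]; st=ray('top',f([[153,100]]),.066)[0,:2]; br=ray('top',f([[350,98]]),.082)[0,:2]
for n,p in(('foot',ft),('stop',st),('bridge',br)): print(n,p,'along',(p-o)@u,'off',np.cross(u,p-o))
print('load',o-.075*u)
ob=env.get_obs(); print(ob['tool_pos'],ob['tool_rot'])
# top line of column cross-check in scene
print(proj('scene',np.r_[e.mean(0),.042]),proj('scene',np.r_[o+.046*u,.082]),proj('scene',np.r_[o,.012]))
E
```

```text
cradle corners [[0.6168, 0.1183], [0.6028, -0.2222], [0.5382, -0.2193], [0.5522, 0.1189]] sides [np.float64(0.3408), np.float64(0.0647), np.float64(0.3385), np.float64(0.0646)]
cradle [ 0.57750015 -0.05108366] [0.0411078  0.99915472] 87.64403285012753
col [0.4410132  0.02139186] 0.1323378515109143 88.39123090448629 0.029893393617147553 [0.441042  0.0215661]
rest [0.44064276 0.01654587] 0.10944685970398882 0.05120832495486749 88.39108609222923
foot [0.58348949 0.06728617] along 0.11851597872954987 off -0.001118355928895501
stop [0.58456036 0.09533867] along 0.14658878963034822 off -0.001035138983558533
bridge [ 0.58028247 -0.00602702] along 0.045132923122677825 off -0.0009277922000497712
load [ 0.57441707 -0.12602026]
[ 0.14535621 -0.63305019  0.24056223] [-1.79898897e+02  6.50321797e-03  1.29370105e+01]
[[312.93324715 214.11561673]] [[256.76176322 231.90118869]] [[245.85200489 233.57779035]]<stdin>:12: DeprecationWarning: Arrays of 2-dimensional vectors are deprecated. Use arrays of 3-dimensional vectors instead. (deprecated in NumPy 2.0)
```

```bash
cat >> h.py <<'E'
O=np.array([.5775,-.0511]); U=np.array([.0411,.9992])   # cradle origin, groove direction
def shift(X,Y,Z,yaw):
    o=env.get_obs(); p=o['tool_pos']; a=np.radians(o['tool_rot'][2]); dX,dY=X-p[0],Y-p[1]
    t=-(np.radians(yaw)-a)
    return np.round([dX*np.cos(a)+dY*np.sin(a),dX*np.sin(a)-dY*np.cos(a),p[2]-Z,(t+np.pi)%(2*np.pi)-np.pi],4)
E
python3 -c "
from h import *
for w in((.3,-.5,.24,32),(.43,-.3,.24,60),(.5,-.12,.24,80),(.441,.0215,.2,88.4)): print(shift(*w))"
```

```text
[ 0.1805 -0.0951  0.0006 -0.3327]
[ 3.520e-01 -2.609e-01  6.000e-04 -8.214e-01]
[ 4.6050e-01 -4.2060e-01  6.0000e-04 -1.1705e+00]
[ 0.4347 -0.5717  0.0406 -1.3171]
```

```bash
python3 -m crank '[{"x":0.06,"y":-0.03,"z":0,"turn":-0.11},{"x":0.12,"y":-0.06,"z":0,"turn":-0.22},{"x":0.18,"y":-0.095,"z":0,"turn":-0.33},{"x":0.22,"y":-0.135,"z":0,"turn":-0.45},{"x":0.265,"y":-0.18,"z":0,"turn":-0.57},{"x":0.31,"y":-0.22,"z":0,"turn":-0.7},{"x":0.35,"y":-0.26,"z":0,"turn":-0.82},{"x":0.38,"y":-0.305,"z":0,"turn":-0.91},{"x":0.41,"y":-0.35,"z":0,"turn":-1.0},{"x":0.435,"y":-0.39,"z":0,"turn":-1.09},{"x":0.46,"y":-0.42,"z":0,"turn":-1.17},{"x":0.46,"y":-0.42,"z":0,"turn":-1.17}]' 0.08 15
python3 -c "
from h import *
print(shift(.441,.0215,.12,88.4))"
```

```text
time_s: 1.6
tool_pos: [0.5007, -0.1172, 0.2414]
tool_rot: [180.0, -0.1, 80.4]
force: [-0.4, -0.2, -0.7]
grip_width: 0.0799
grasp_force: 0.0
[ 0.1268 -0.0821  0.1214 -0.1401]
```

```bash
python3 -m crank '[{"x":0.04,"y":-0.03,"z":0.02,"turn":-0.05},{"x":0.08,"y":-0.055,"z":0.04,"turn":-0.1},{"x":0.127,"y":-0.082,"z":0.07,"turn":-0.14},{"x":0.127,"y":-0.082,"z":0.11,"turn":-0.14},{"x":0.127,"y":-0.082,"z":0.121,"turn":-0.14},{"x":0.127,"y":-0.082,"z":0.121,"turn":-0.14},{"x":0.127,"y":-0.082,"z":0.121,"turn":-0.14}]'
python3 - <<'E'
from h import *
print(shift(.441,.0215,.044,88.4))
cv2.imwrite('pics/t1.png',np.hstack([cv2.resize(imaging.read_camera('scene')[120:300,200:420,::-1],None,fx=3,fy=3)]))
E
```

```text
time_s: 2.48
tool_pos: [0.4424, 0.0174, 0.1217]
tool_rot: [179.9, -0.0, 87.9]
force: [-0.4, -0.2, 0.3]
grip_width: 0.0799
grasp_force: 0.0
[ 0.0041 -0.0015  0.0777 -0.009 ]
```

View pics/t1.png

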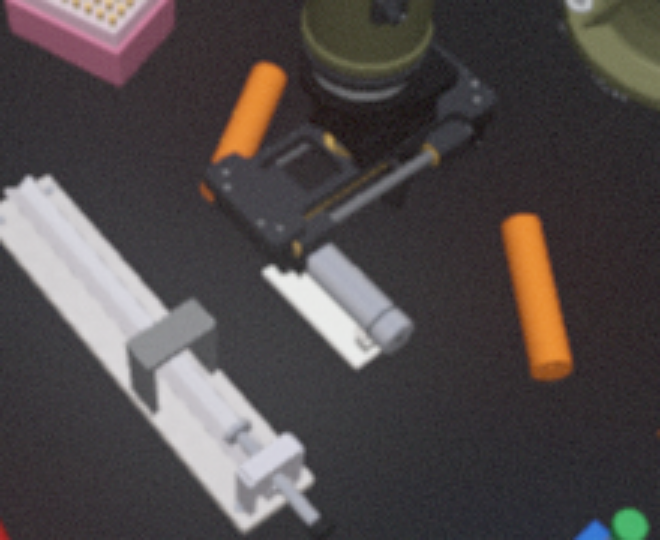

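The gripper hangs over the column, whose free end is at about crop (395, 325). The lane down is clear, so I'll descend.

```bash
python3 -m crank '[{"x":0.003,"y":-0.0015,"z":0.03,"turn":-0.009},{"x":0.003,"y":-0.0015,"z":0.055,"turn":-0.009},{"x":0.003,"y":-0.0015,"z":0.07,"turn":-0.009},{"x":0.003,"y":-0.0015,"z":0.077,"turn":-0.009},{"x":0.003,"y":-0.0015,"z":0.077,"turn":-0.009},{"x":0.003,"y":-0.0015,"z":0.077,"turn":-0.009}]'
python3 -m crank '[{"x":0},{"x":0},{"x":0},{"x":0},{"x":0},{"x":0},{"x":0},{"x":0}]' 0.02 20
```

```text
time_s: 3.28
tool_pos: [0.4405, 0.0212, 0.0443]
tool_rot: [179.9, 0.0, 88.5]
force: [0.5, 1.0, -0.3]
grip_width: 0.0802
grasp_force: 0.0invalid input
```

```bash
python3 -m crank '[{"x":0,"y":0,"z":0,"turn":0},{"x":0,"y":0,"z":0,"turn":0},{"x":0,"y":0,"z":0,"turn":0},{"x":0,"y":0,"z":0,"turn":0},{"x":0,"y":0,"z":0,"turn":0},{"x":0,"y":0,"z":0,"turn":0},{"x":0,"y":0,"z":0,"turn":0},{"x":0,"y":0,"z":0,"turn":0}]' 0.02 20
```

```text
time_s: 4.28
tool_pos: [0.441, 0.0212, 0.044]
tool_rot: [179.9, -0.0, 88.5]
force: [4.3, 0.3, -1.4]
grip_width: 0.0292
grasp_force: 20.0
```

```bash
python3 -m crank '[{"x":0,"y":0,"z":-0.01,"turn":0},{"x":0,"y":0,"z":-0.03,"turn":0},{"x":0,"y":0,"z":-0.06,"turn":0},{"x":0,"y":0,"z":-0.08,"turn":0},{"x":0,"y":0,"z":-0.08,"turn":0},{"x":0,"y":0,"z":-0.08,"turn":0}]'
python3 - <<'E'
from h import *
p=O-.08*U; print(p,shift(*p,.09,87.64))
E
```

```text
time_s: 5.03
tool_pos: [0.4384, 0.0211, 0.1224]
tool_rot: [-179.8, 0.0, 88.5]
force: [-0.5, -0.1, -3.6]
grip_width: 0.0293
grasp_force: 20.0
[ 0.574212 -0.131036] [-0.1486  0.1397  0.0324  0.0152]
```

```bash
python3 -m crank '[{"x":-0.03,"y":0.028,"z":0,"turn":0.015},{"x":-0.065,"y":0.06,"z":0,"turn":0.015},{"x":-0.1,"y":0.095,"z":0,"turn":0.015},{"x":-0.135,"y":0.125,"z":0,"turn":0.015},{"x":-0.148,"y":0.139,"z":0,"turn":0.015},{"x":-0.148,"y":0.139,"z":0.015,"turn":0.015},{"x":-0.148,"y":0.139,"z":0.032,"turn":0.015},{"x":-0.148,"y":0.139,"z":0.032,"turn":0.015},{"x":-0.148,"y":0.139,"z":0.032,"turn":0.015},{"x":-0.148,"y":0.139,"z":0.032,"turn":0.015}]'
python3 - <<'E'
from h import *
p=O-.08*U; print(p,shift(*p,.055,87.64)); o=env.get_obs();print(o['tool_pos'])
im=imaging.read_camera('top')[...,::-1]; cv2.imwrite('pics/t2.png',cv2.resize(im[150:260,230:420],None,fx=4,fy=4,interpolation=cv2.INTER_CUBIC))
E
```

```text
time_s: 6.28
tool_pos: [0.5752, -0.1302, 0.0923]
tool_rot: [179.9, 0.0, 87.7]
force: [0.6, -0.4, -2.4]
grip_width: 0.0293
grasp_force: 20.0
[ 0.574212 -0.131036] [-0.0009 -0.001   0.0373  0.0007]
[ 0.57519928 -0.13016236  0.09230086]
```

View pics/t2.png

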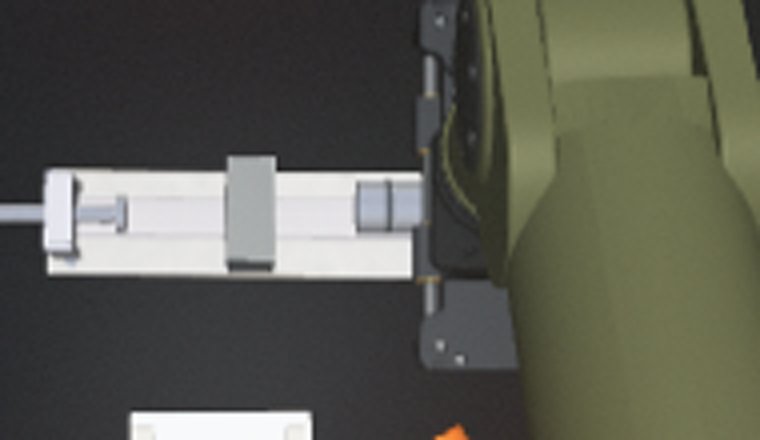

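The column's leading end is at crop (356, 204), px (318.6, 200.8), over the rail. I'll check its lateral offset from the groove and its angle.

```bash
python3 - <<'E'
from h import *
f=lambda a:(np.array(a,float)+.5)/4-.5+[230,150]
p=ray('top',f([[357,180],[357,229],[415,180],[415,229]]),.0903)[:,:2]
for q in((p[0]+p[1])/2,(p[2]+p[3])/2,p[0],p[1]): 
    d=q-O; print('along',d@U,'left-off',U[0]*d[1]-U[1]*d[0])
E
```

```text
along -0.014517977872114908 left-off -0.0018782669118713124
along -0.047122166879097795 left-off -0.0022105901617281197
along -0.014458613050642583 left-off -0.015804166039659267
along -0.01457734269358725 left-off 0.012047632215916754
```

```bash
python3 -m crank '[{"x":0,"y":-0.001,"z":0.015,"turn":0},{"x":0,"y":-0.001,"z":0.028,"turn":0},{"x":0,"y":-0.001,"z":0.036,"turn":0},{"x":0,"y":-0.001,"z":0.036,"turn":0},{"x":0,"y":-0.001,"z":0.036,"turn":0}]'
python3 -m crank '[{"x":0,"y":0,"z":0.002,"turn":0},{"x":0,"y":0,"z":0.003,"turn":0},{"x":0,"y":0,"z":0.004,"turn":0},{"x":0,"y":0,"z":0.004,"turn":0}]'
```

```text
time_s: 6.95
tool_pos: [0.5742, -0.1303, 0.0557]
tool_rot: [180.0, -0.0, 87.7]
force: [-0.4, 0.0, -2.4]
grip_width: 0.0296
grasp_force: 20.0
time_s: 7.45
tool_pos: [0.5738, -0.1303, 0.0515]
tool_rot: [-180.0, 0.0, 87.6]
force: [0.3, 0.2, -2.9]
grip_width: 0.0296
grasp_force: 20.0
```

```bash
python3 -m crank '[{"x":0,"y":0,"z":0.0005,"turn":0},{"x":0,"y":0,"z":0.001,"turn":0},{"x":0,"y":0,"z":0.001,"turn":0}]'
python3 -m crank '[{"x":0,"y":0,"z":0.0005,"turn":0},{"x":0,"y":0,"z":0.001,"turn":0},{"x":0,"y":0,"z":0.001,"turn":0}]'
```

```text
time_s: 7.82
tool_pos: [0.5742, -0.1304, 0.0508]
tool_rot: [180.0, 0.0, 87.6]
force: [0.5, 0.6, -1.6]
grip_width: 0.0294
grasp_force: 20.0
time_s: 8.2
tool_pos: [0.5747, -0.1304, 0.0503]
tool_rot: [179.9, 0.0, 87.7]
force: [0.7, -0.0, 4.0]
grip_width: 0.0292
grasp_force: 20.0
```

```bash
python3 -m crank '[{"x":0,"y":0,"z":0,"turn":0},{"x":0,"y":0,"z":0,"turn":0},{"x":0,"y":0,"z":0,"turn":0},{"x":0,"y":0,"z":0,"turn":0},{"x":0,"y":0,"z":0,"turn":0},{"x":0,"y":0,"z":0,"turn":0}]' 0.06
python3 -m crank '[{"x":0,"y":0,"z":-0.02,"turn":0},{"x":0,"y":0,"z":-0.05,"turn":0},{"x":0,"y":0,"z":-0.07,"turn":0},{"x":-0.05,"y":0,"z":-0.07,"turn":0},{"x":-0.1,"y":0,"z":-0.07,"turn":0},{"x":-0.1,"y":0,"z":-0.07,"turn":0},{"x":-0.1,"y":0,"z":-0.07,"turn":0},{"x":-0.1,"y":0,"z":-0.07,"turn":0}]'
python3 - <<'E'
from h import *
p=O-.175*U; print(p,shift(*p,.061,87.64))
im=imaging.read_camera('top')[...,::-1]; cv2.imwrite('pics/t3.png',cv2.resize(im[150:260,230:420],None,fx=4,fy=4,interpolation=cv2.INTER_CUBIC))
E
```

```text
time_s: 8.95
tool_pos: [0.5738, -0.1304, 0.0495]
tool_rot: [-180.0, 0.0, 87.7]
force: [0.5, 0.4, 1.0]
grip_width: 0.0598
grasp_force: 0.0
time_s: 9.95
tool_pos: [0.5702, -0.2283, 0.12]
tool_rot: [180.0, -0.0, 87.8]
force: [0.5, 1.0, 0.3]
grip_width: 0.0601
grasp_force: 0.0
[ 0.5703075 -0.22596  ] [ 0.0023 -0.      0.059   0.0028]
```

View pics/t3.png

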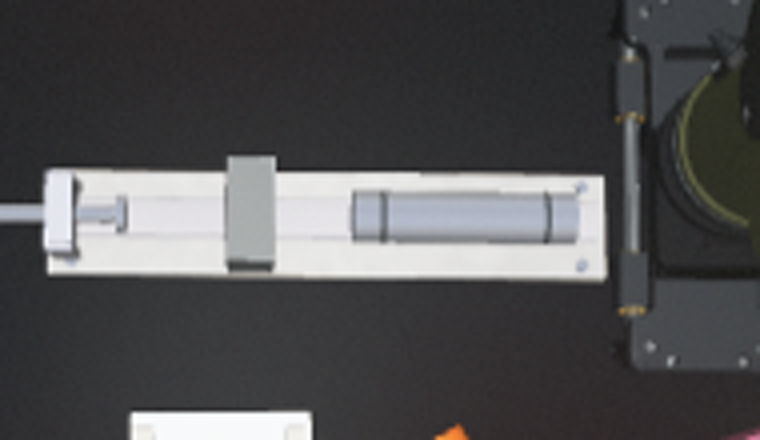

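The column lies in the groove, crop x 352–578, y centre 216, parallel to the rail and clear of the bridge. Next I'll close the fingers, lower behind it, and push.

```bash
python3 -m crank '[{"x":0,"y":0,"z":0.02,"turn":0.003},{"x":0,"y":0,"z":0.04,"turn":0.003},{"x":0,"y":0,"z":0.055,"turn":0.003},{"x":0,"y":0,"z":0.059,"turn":0.003},{"x":0,"y":0,"z":0.059,"turn":0.003},{"x":0,"y":0,"z":0.059,"turn":0.003},{"x":0,"y":0,"z":0.059,"turn":0.003}]' 0
python3 -m crank '[{"x":0.004,"y":0,"z":0,"turn":0},{"x":0.008,"y":0,"z":0,"turn":0},{"x":0.012,"y":0,"z":0,"turn":0},{"x":0.015,"y":0,"z":0,"turn":0},{"x":0.018,"y":0,"z":0,"turn":0},{"x":0.021,"y":0,"z":0,"turn":0},{"x":0.024,"y":0,"z":0,"turn":0},{"x":0.027,"y":0,"z":0,"turn":0},{"x":0.030,"y":0,"z":0,"turn":0}]'
```

```text
time_s: 10.88
tool_pos: [0.5702, -0.2305, 0.0613]
tool_rot: [179.9, 0.0, 87.5]
force: [0.9, -0.4, 0.3]
grip_width: 0.0026
grasp_force: 0.0
time_s: 12.0
tool_pos: [0.571, -0.2007, 0.0606]
tool_rot: [180.0, 0.0, 87.5]
force: [0.7, -0.7, -0.1]
grip_width: 0.0005
grasp_force: 0.9
```

```bash
python3 -m crank '[{"x":0.003,"y":0,"z":0,"turn":0},{"x":0.006,"y":0,"z":0,"turn":0},{"x":0.009,"y":0,"z":0,"turn":0},{"x":0.012,"y":0,"z":0,"turn":0},{"x":0.015,"y":0,"z":0,"turn":0}]'
python3 -m crank '[{"x":0.003,"y":0,"z":0,"turn":0},{"x":0.006,"y":0,"z":0,"turn":0},{"x":0.009,"y":0,"z":0,"turn":0},{"x":0.012,"y":0,"z":0,"turn":0},{"x":0.015,"y":0,"z":0,"turn":0},{"x":0.018,"y":0,"z":0,"turn":0},{"x":0.021,"y":0,"z":0,"turn":0},{"x":0.024,"y":0,"z":0,"turn":0},{"x":0.027,"y":0,"z":0,"turn":0}]'
```

```text
time_s: 12.62
tool_pos: [0.5717, -0.1851, 0.0605]
tool_rot: [-180.0, 0.0, 87.5]
force: [-0.6, -1.4, 0.2]
grip_width: 0.0007
grasp_force: 1.0
time_s: 13.75
tool_pos: [0.5728, -0.1582, 0.0605]
tool_rot: [-180.0, 0.0, 87.5]
force: [-1.2, -1.9, 0.4]
grip_width: 0.0006
grasp_force: 1.3
```

```bash
python3 -m crank '[{"x":0.005,"y":0,"z":0,"turn":0},{"x":0.010,"y":0,"z":0,"turn":0},{"x":0.015,"y":0,"z":0,"turn":0},{"x":0.020,"y":0,"z":0,"turn":0},{"x":0.025,"y":0,"z":0,"turn":0},{"x":0.030,"y":0,"z":0,"turn":0},{"x":0.035,"y":0,"z":0,"turn":0},{"x":0.040,"y":0,"z":0,"turn":0},{"x":0.045,"y":0,"z":0,"turn":0},{"x":0.050,"y":0,"z":0,"turn":0},{"x":0.055,"y":0,"z":0,"turn":0}]'
python3 - <<'E'
from h import *
p=O-.03*U; print(shift(*p,.0605,87.64))
im=imaging.read_camera('top')[...,::-1]; cv2.imwrite('pics/t4.png',cv2.resize(im[150:260,210:400],None,fx=4,fy=4,interpolation=cv2.INTER_CUBIC))
E
```

```text
time_s: 15.12
tool_pos: [0.5753, -0.1031, 0.0605]
tool_rot: [-180.0, 0.0, 87.5]
force: [-2.2, -3.1, 1.5]
grip_width: 0.0006
grasp_force: 1.5
[ 0.022  -0.      0.     -0.0028]
```

View pics/t4.png

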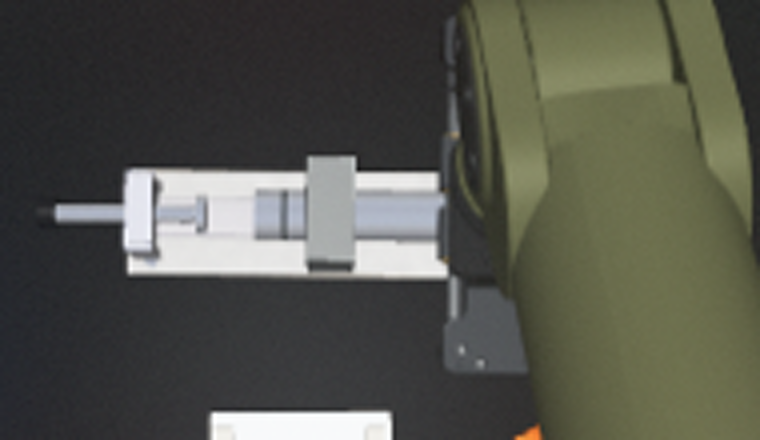

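The column is under the bridge, with its front end at crop x≈255 and the foot face at ≈207, leaving a gap of about 28 mm.

```bash
python3 -m crank '[{"x":0.003,"y":0,"z":0,"turn":0},{"x":0.006,"y":0,"z":0,"turn":0},{"x":0.009,"y":0,"z":0,"turn":0},{"x":0.011,"y":0,"z":0,"turn":0},{"x":0.013,"y":0,"z":0,"turn":0},{"x":0.015,"y":0,"z":0,"turn":0},{"x":0.017,"y":0,"z":0,"turn":0},{"x":0.019,"y":0,"z":0,"turn":0},{"x":0.020,"y":0,"z":0,"turn":0}]'
python3 -m crank '[{"x":0.001,"y":0,"z":0,"turn":0},{"x":0.002,"y":0,"z":0,"turn":0},{"x":0.003,"y":0,"z":0,"turn":0}]'
```

```text
time_s: 16.3
tool_pos: [0.5762, -0.0832, 0.0605]
tool_rot: [-180.0, -0.0, 87.5]
force: [-1.2, -2.4, 0.4]
grip_width: 0.0
grasp_force: 1.4
time_s: 16.68
tool_pos: [0.5763, -0.0804, 0.0605]
tool_rot: [-180.0, 0.0, 87.5]
force: [-1.4, -3.0, 1.4]
grip_width: 0.0005
grasp_force: 1.4
```

```bash
for i in 1; do python3 -m crank '[{"x":0.0005,"y":0,"z":0,"turn":0},{"x":0.001,"y":0,"z":0,"turn":0}]'; python3 -m crank '[{"x":0.0005,"y":0,"z":0,"turn":0},{"x":0.001,"y":0,"z":0,"turn":0}]'; python3 -m crank '[{"x":0.0005,"y":0,"z":0,"turn":0},{"x":0.001,"y":0,"z":0,"turn":0}]'; done | grep -E 'pos|force: \['
```

```text
tool_pos: [0.5764, -0.0794, 0.0605]
force: [-1.5, -2.9, 1.9]
tool_pos: [0.5764, -0.0784, 0.0605]
force: [-1.7, -2.0, 1.5]
tool_pos: [0.5765, -0.0773, 0.0605]
force: [-2.4, -1.7, 1.6]
```

```bash
python3 -m crank '[{"x":0.0005,"y":0,"z":0,"turn":0},{"x":0.001,"y":0,"z":0,"turn":0}]' | grep -E 'pos|force: \['; python3 -m crank '[{"x":0.0005,"y":0,"z":0,"turn":0},{"x":0.001,"y":0,"z":0,"turn":0}]' | grep -E 'pos|force: \['
```

```text
tool_pos: [0.5765, -0.0764, 0.0605]
force: [-2.1, -3.0, 1.6]
tool_pos: [0.5766, -0.0753, 0.0605]
force: [-2.0, -2.2, 1.9]
```

```bash
python3 -m crank '[{"x":0.0005,"y":0,"z":0,"turn":0},{"x":0.0005,"y":0,"z":0,"turn":0}]' | grep -E 'pos|force: \['; python3 -m crank '[{"x":0.0005,"y":0,"z":0,"turn":0},{"x":0.0005,"y":0,"z":0,"turn":0}]' | grep -E 'pos|force: \['
```

```text
tool_pos: [0.5766, -0.0748, 0.0605]
force: [-2.2, -2.8, 1.6]
tool_pos: [0.5767, -0.0743, 0.0605]
force: [-1.8, -2.3, 0.9]
```

```bash
python3 -m crank '[{"x":0.0005,"y":0,"z":0,"turn":0},{"x":0.0005,"y":0,"z":0,"turn":0}]' | grep -E 'pos|force: \['; python3 -m crank '[{"x":0.0005,"y":0,"z":0,"turn":0},{"x":0.0005,"y":0,"z":0,"turn":0}]' | grep -E 'pos|force: \['
```

```text
tool_pos: [0.5767, -0.074, 0.0605]
force: [-2.5, -3.6, -0.0]
tool_pos: [0.5767, -0.0734, 0.0605]
force: [-0.8, -2.6, -0.3]
```

```bash
python3 -m crank '[{"x":0.0005,"y":0,"z":0,"turn":0},{"x":0.0005,"y":0,"z":0,"turn":0}]' | grep -E 'pos|force: \['; python3 -m crank '[{"x":0.0005,"y":0,"z":0,"turn":0},{"x":0.0005,"y":0,"z":0,"turn":0}]' | grep -E 'pos|force: \['
```

```text
tool_pos: [0.5767, -0.0728, 0.0605]
force: [-1.8, -3.3, 0.8]
tool_pos: [0.5767, -0.0724, 0.0605]
force: [-0.3, -3.3, 0.7]
```

```bash
python3 -m crank '[{"x":0.0005,"y":0,"z":0,"turn":0},{"x":0.0005,"y":0,"z":0,"turn":0}]' | grep -E 'pos|force: \['
```

```text
tool_pos: [0.5767, -0.0722, 0.0605]
force: [-1.9, -3.7, 0.5]
```

```bash
python3 -m crank '[{"x":0.0005,"y":0,"z":0,"turn":0},{"x":0.0005,"y":0,"z":0,"turn":0}]' | grep -E 'pos|force: \['
```

```text
tool_pos: [0.5767, -0.0721, 0.0605]
force: [-2.5, -4.8, 0.6]
```

```bash
python3 -m crank '[{"x":0.0005,"y":0,"z":0,"turn":0},{"x":0.0005,"y":0,"z":0,"turn":0}]' | grep -E 'pos|force: \['
```

```text
tool_pos: [0.5767, -0.072, 0.0605]
force: [-1.8, -5.4, 0.8]
```

The tool has stopped advancing while the force climbs about 1 N per 0.5 mm, so this is the rigid stop. I'll press to about 9 N in total and hold.

```bash
python3 -m crank '[{"x":0.0005,"y":0,"z":0,"turn":0},{"x":0.001,"y":0,"z":0,"turn":0},{"x":0.001,"y":0,"z":0,"turn":0}]' | grep -E 'pos|force: \['
```

```text
tool_pos: [0.5767, -0.0719, 0.0605]
force: [-2.3, -6.7, 0.5]
```

```bash
python3 -m crank '[{"x":0.0005,"y":0,"z":0,"turn":0},{"x":0.0005,"y":0,"z":0,"turn":0},{"x":0.0005,"y":0,"z":0,"turn":0}]' | grep -E 'pos|force: \['
```

```text
tool_pos: [0.5767, -0.0719, 0.0605]
force: [-1.9, -7.0, 0.1]
```

```bash
python3 -m crank '[{"x":0.0005,"y":0,"z":0,"turn":0},{"x":0.001,"y":0,"z":0,"turn":0},{"x":0.001,"y":0,"z":0,"turn":0},{"x":0.001,"y":0,"z":0,"turn":0},{"x":0.001,"y":0,"z":0,"turn":0},{"x":0.001,"y":0,"z":0,"turn":0},{"x":0.001,"y":0,"z":0,"turn":0},{"x":0.001,"y":0,"z":0,"turn":0},{"x":0.001,"y":0,"z":0,"turn":0},{"x":0.001,"y":0,"z":0,"turn":0}]' | grep -E 'time|pos|force: \['
```

```text
time_s: 22.18
tool_pos: [0.5767, -0.0717, 0.0606]
force: [-0.9, -8.7, 1.8]
```

Pressed for about a second. Now I'll back straight off along the groove, slowly at first, then raise.

```bash
python3 -m crank '[{"x":-0.001,"y":0,"z":0,"turn":0},{"x":-0.003,"y":0,"z":0,"turn":0},{"x":-0.005,"y":0,"z":0,"turn":0},{"x":-0.008,"y":0,"z":0,"turn":0},{"x":-0.015,"y":0,"z":0,"turn":0},{"x":-0.03,"y":0,"z":0,"turn":0},{"x":-0.03,"y":0,"z":-0.04,"turn":0},{"x":-0.03,"y":0,"z":-0.08,"turn":0},{"x":-0.08,"y":0,"z":-0.1,"turn":0},{"x":-0.13,"y":0,"z":-0.1,"turn":0},{"x":-0.13,"y":0,"z":-0.1,"turn":0}]'
python3 - <<'E'
from h import *
im=imaging.read_camera('top')[...,::-1]; cv2.imwrite('pics/t5.png',cv2.resize(im[150:260,210:400],None,fx=4,fy=4,interpolation=cv2.INTER_CUBIC))
E
```

```text
time_s: 23.55
tool_pos: [0.5698, -0.2059, 0.1604]
tool_rot: [-180.0, 0.2, 86.9]
force: [-0.2, 0.7, -0.2]
grip_width: 0.0004
grasp_force: 0.0
```

View pics/t5.png

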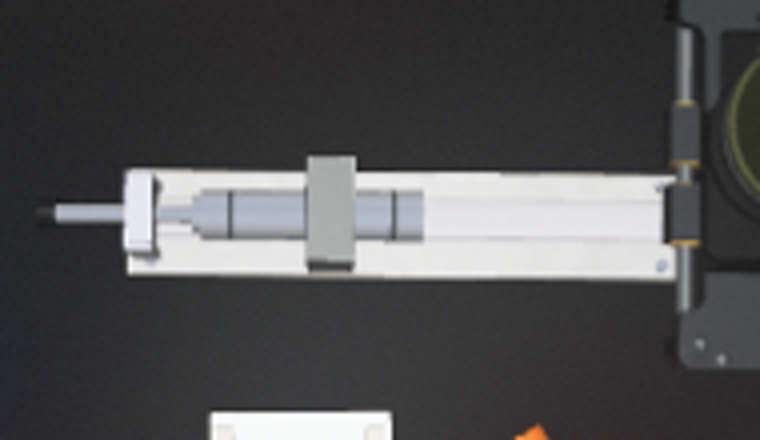

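The column (crop x 200–423) lies in the groove under the bridge, with its end touching the foot at ≈200. The gripper is well clear, so I'll hand in.

```bash
python3 -c "
from cell import env
print(env.sign_off())"
```

```text
the job is handed in; nothing more can be done
None
```

The job is handed in: the column was laid in the groove, slid under the bridge and pressed on the stop at about 6 N (estimated: 8.7 N push less about 2.5 N drag) for about a second, and the last picture shows it left against the foot; no verdict came back.

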